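Engage the drawer-track drive through its gate

ROBOT

A 6-joint arm with a two-finger parallel gripper is mounted at the origin on the work surface. World frame = base frame: x ahead of the robot, y to its left, z up, the work surface at z = 0. Lengths are in m, angles in rad, forces in N, time in s.
With the tool pointing down it reaches from about 0.35 to 0.85 m from the base axis. Payload 8.1 kg.
Tool frame: the origin (TCP) lies between the finger pads; the fingertips stand 8 mm ahead of it and the grasp point (between the pads) lies 11 mm behind it (robot.tip_reach is the y of the fingertips in the tool frame, in m); y points along the fingers, z is the direction in which the jaws open and shut, and the axes are right-handed (so a half turn about y gives the same grasp; the last joint's range is limited). The gripper opens to 93 mm and grips with 3 to 60 N. Pads are 15 mm wide; open, the fingers measure 128 mm over their backs; the gripper's body (75 mm by 188 mm) begins 65 mm behind the grasp point.
Start: joints at [1.144, 0.13, 1.488, -0, 1.523, -0.085], TCP at [0.201, 0.565, 0.227] pointing down, gripper open.
Joint ranges: [-2.96, 2.96], [-0.89, 2.26], [0.02, 2.5], [-1.34, 4.48], [0, 2.73], [-2.66, 2.66]. Speed limits (rad/s): [2.39, 2.39, 2.79, 3.14, 3.14, 3.14].

INTERFACE

Orientations are given as a rotation vector (axis times angle).
In Python, from plant import robot gives the robot as it stands.
- The arm moves only by the tool carry_out, never from a script. Its argument "increments" is a list of rows, each an object with "linear": the shift along the tool's x, y, z in m, a list of three; "yaw": the turn about the tool's y in rad. A call has 1 to 5 rows; each row is the pose to reach, as a shift and turn from the pose measured when the call began, along the tool's axes at that moment; what a row does not reach only later rows make up. A row lasts 1/8 s, in which the tool goes at most 62.5 mm and 10.7 degrees, less where a joint would pass 70% of its speed; a pose out of reach is approached as far as the arm can. A call with a gripper value outside its range is refused whole. "gripper" is the opening, from 0 (shut) to 1 (fully open), set as the call begins (left out, the last holds). The fingers move at their own pace and stop on an object; "newtons" is the grip in N (left out, the last holds). Time passes only in rows, so rows that repeat a pose let the fingers close. It gives the time, the measured TCP pose, the force and the opening at its end, in the units of the state.
- robot.read_state(): the state, without advancing time (a new reading comes with each control period).
- robot.read_camera(name): name is "side" or "top"; returns the picture (400x640x3 uint8, blue, green, red); there is no depth.
- robot.camera_params(name): a dict with "fov_y" (degrees; the focal length in pixels is half the picture's height over the tangent of half this angle, whatever the lens; pixels are square), "cx", "cy" (the principal point, pixels), "R" (3x3) and "t" (3): a world point X has camera coordinates R X + t. Camera axes: x right, y down, z forward; pixel columns grow to the right and rows downward; lengths in m; the calibration is good to about 2 mm. A picture is of the moment at which its call begins. camera_params takes no time and is no camera call.
- robot.close_job(): hands the job in, once; it reports no verdict.
The state is a dict: "t": time; "q": joint angles; "dq": joint speeds; "joint_torque": joint torques, N m; "tool_pos": TCP position; "orientation": TCP orientation; "force": force on the tool from outside, world axes, zero at the start; "wrist_torque": the same for the moment, N m; "opening": finger opening in m.
Only numpy, scipy, OpenCV 4.12 (cv2) and the standard library are available. Lean on these libraries where they do the work, as an engineer would, in place of code of your own. Each camera call takes 0.05 s, during which the arm holds its last target.

TASK

The drive of the roller track that carries the full card drawer is to be engaged. Pull the T-handled lock knob straight up, turn it counter-clockwise (seen from above) until its long arm has swung as far as it goes away from the gate, and press the knob fully back down; only then push the shift lever across the neutral slot towards the side where the full drawer stands and forward, away from the robot, fully home in that slot. Let go of everything, and leave the two drawers, the date stamp and the card pack where they are.

Things in the scene. Friction and masses are not known exactly. Their poses are not given: they have to be found in the camera images.
- drivebox: Fixed drive box: grey housing 300 (x) x 260 (y) mm, its top a steel plate 100 mm above the table. Origin: centre of its underside, on the table; +x points forward (away from the robot), +y left; yaw up to 0.35 rad either way. On each side (y +/- 210 mm) is a roller track 136 mm wide, 420 mm long, 30 mm high (rails 36 mm), carrying a card drawer.
- gate (a point): Centre of the H-shaped gate, on the plate's top (drive box frame: x 0, y -45, z 100 mm). A neutral slot runs along y; from its ends, 26 mm left and right of this point, slots run forward and back along x, ending 34 mm from the centre. All slots are 18 mm wide.
- lever_grip (a point): Centre of the lever's black pear-shaped handle, 68 mm long, 18 mm (foot) to 30 mm (near the top) thick, 124 to 192 mm above the table when upright; a 12 mm rod below goes through the gate. It tilts about a pivot 150 mm below this point, 12 mm above the table under the gate's centre. Starts in neutral, between the columns; about 2 N moves it, and it stays where left.
- cross (a joint): Sideways tilt of the shift lever, rad: 0 in the middle, positive towards the drive box's +y (left). The ends of the neutral slot stop it at about 0.33 either way; about +0.30 (left) or -0.30 (right) is in line with a column of slots.
- drive (a joint): Fore-and-aft tilt of the shift lever, rad: 0 in neutral, positive forward (+x of the drive box). The end of a forward slot stops it at about 0.29. Between the columns the plate allows only about 0.03 either way. While the lock's arm lies across the gate, forward stops at 0.1 to 0.17.
- lock_grip (a point): Centre of the lock knob's black T-bar, on its vertical axis: 64 mm long (along the point's y), 14 mm thick, 30 mm high; centre 150 mm above the table when pressed in. Axis at x +22, y +75 mm in the drive box's frame. The point turns and rises with the knob.
- lock_arm_tip (a point): Free end of the lock knob's flat steel arm: 160 mm from the knob's axis, 12 mm wide, 104 to 112 mm above the table when pressed in. It is fixed to the knob and points along lock_grip's -y; at the start it lies across the gate just forward of the neutral slot. Keep clear of its swing, 1.28 rad counter-clockwise from above.
- lock_pull (a joint): Height of the lock knob above its pressed-in place, m: 0 pressed in, 0.020 pulled out to its stop. It stays where it is left; about 4 N moves it. It must be up at least 0.010 before it can be turned, for the arm has to pass over a curved rib; down over the rib it stops at about 0.008.
- lock_turn (a joint): Turn of the lock knob, rad: about 0 with the arm across the gate (locked), growing counter-clockwise from above; stop at 1.28. The knob goes fully down again only at about 1.17 or more.
- drawer_full: Wooden card drawer 340 x 106 x 94 mm, full of upright paper cards, standing on one of the two roller tracks (left or right). Origin: centre of its underside, 30 mm above the table; the cards reach up to 137 mm above the table. Its y in the drive box's frame tells the side: about +210 mm left, -210 mm right.
- drawer_empty: The same wooden drawer, empty, on the other track. Origin as above; its front reaches 124 mm above the table.
- date_stamp: Wooden date stamp, 64 mm high on a foot 30 x 50 mm, standing on the gate plate's far right corner. Origin: centre of its underside.
- card_pack: Pack of paper cards 75 x 125 x 22 mm lying on the near left of the gate plate. Origin: centre of its underside.

How it is judged:
By the outcome, as a careful person would: the job done as asked, in the order asked, and still so for the second after the job is handed in, with the robot touching nothing.
It also fails if it takes over 58 s, if anything falls off the work surface, if the arm or the gripper's body presses on something with over 40 N, if the wrist force passes 120 N, or if a joint passes its speed limit or range.

## Working session

There is one attempt and no reset: what is moved stays moved. The work goes in short steps, Python scripts to look and compute and a tool call to move; the robot and the scene stay as the last step left them, time stands still between calls to the robot, and variables do not carry over. Pictures are saved under pics/ and viewed, and the job is handed in when it is done.

Besides the shell and the picture viewer there is one more tool, called in YAML: its name, and indented under it one key for each argument. carry_out: Moves the arm, as the interface text tells. Its arguments: {"type":"object","properties":{"increments":{"type":"array","items":{"type":"object","properties":{"linear":{"type":"array","items":{"type":"number"}},"yaw":{"type":"number"}}}},"gripper":{"type":"number"},"newtons":{"type":"number"}},"required":["increments"]}

```bash
ls; mkdir -p pics; python3 - <<'E'
from plant import robot
import cv2,numpy as np
s=robot.read_state()
print({k:np.round(v,3) for k,v in s.items()}, robot.tip_reach)
for n in ("top","side"):
    cv2.imwrite(f"pics/{n}0.png",robot.read_camera(n)); print(n,robot.camera_params(n))
E
```

```text
pics
{'t': np.float64(0.0), 'q': array([ 1.144,  0.131,  1.489,  0.   ,  1.523, -0.085]), 'dq': array([0.002, 0.002, 0.   , 0.002, 0.001, 0.001]), 'joint_torque': array([ 0.0000e+00, -5.5983e+01, -4.9177e+01,  7.7000e-02,  3.5000e-02,
       -0.0000e+00]), 'tool_pos': array([0.201, 0.565, 0.226]), 'orientation': array([-1.556,  0.269, -0.268]), 'force': array([-0.505, -0.351, -0.438]), 'wrist_torque': array([0.014, 0.002, 0.05 ]), 'opening': np.float64(0.093)} 0.008
top {'fov_y': 43.263273779375034, 'cx': 319.772056337853, 'cy': 192.2161726127147, 'R': array([[ 0.01363437, -0.99975646,  0.01735315],
       [-0.99303934, -0.01556923, -0.11674958],
       [ 0.11699132, -0.01564055, -0.99300977]]), 't': array([0.02270099, 0.61320387, 1.12431594])}
side {'fov_y': 48.7460364642405, 'cx': 316.63335379830465, 'cy': 198.80491458884802, 'R': array([[ 0.96588073, -0.25880392,  0.00974445],
       [-0.15442566, -0.60572031, -0.78054828],
       [ 0.20791137,  0.75241175, -0.62501954]]), 't': array([-0.56780986,  0.206379  ,  0.75512085])}
```

View pics/top0.png

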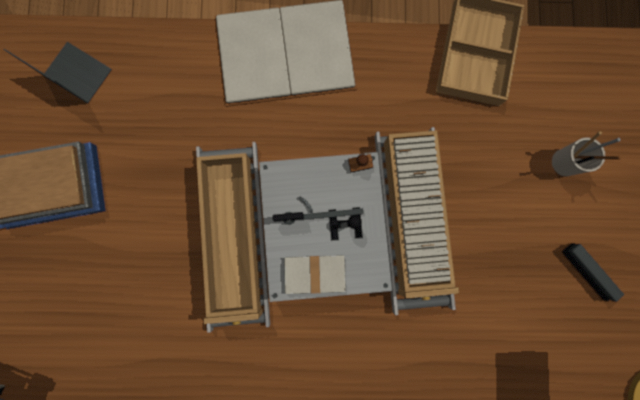

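View pics/side0.png

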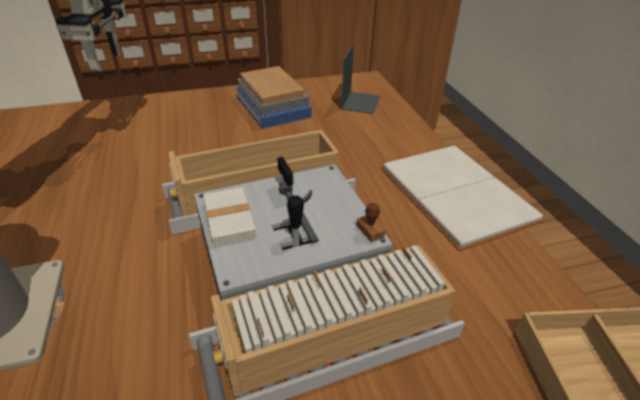

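The full drawer (white cards) is on the right (top image x≈420, which is −y) and the empty one is on the left. Next I'll enlarge the views to fit the box pose.

```bash
python3 - <<'E'
import cv2
a=cv2.imread("pics/top0.png")[140:310,240:410]
cv2.imwrite("pics/topz.png",cv2.resize(a,None,fx=3.5,fy=3.5,interpolation=cv2.INTER_CUBIC))
a=cv2.imread("pics/side0.png")[145:295,190:395]
cv2.imwrite("pics/sidez.png",cv2.resize(a,None,fx=3.8,fy=3.8,interpolation=cv2.INTER_CUBIC))
E
```

```text
(no output)
```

View pics/topz.png

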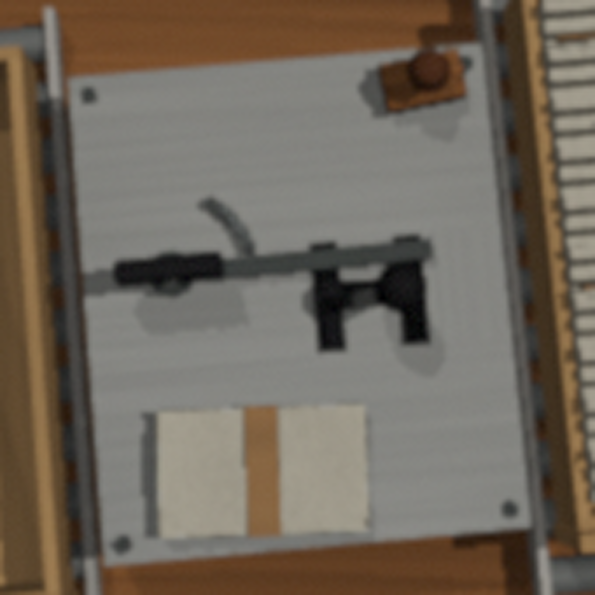

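View pics/sidez.png

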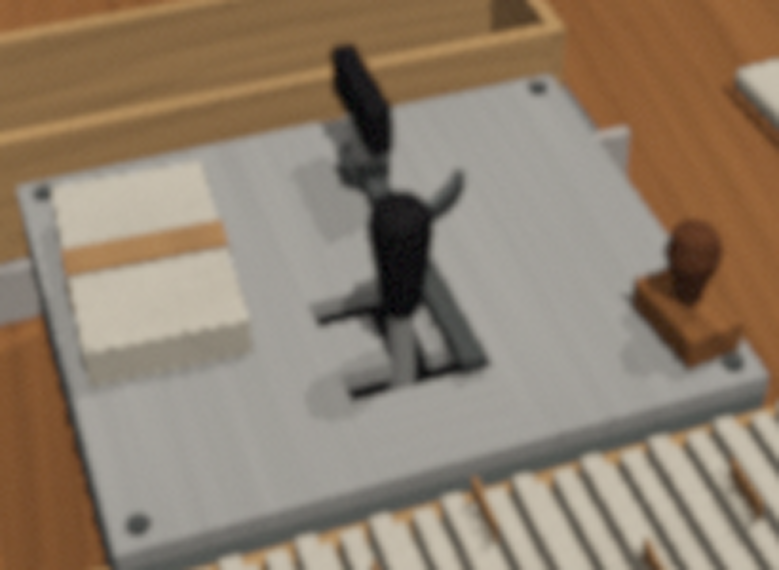

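```bash
cat > h.py <<'E'
import numpy as np
from plant import robot
from scipy.spatial.transform import Rotation as Ro
from scipy.optimize import least_squares
P={n:robot.camera_params(n) for n in ("top","side")}
def proj(n,X):
    p=P[n];f=200/np.tan(np.radians(p["fov_y"]/2));c=np.atleast_2d(X)@np.array(p["R"]).T+p["t"]
    return np.c_[p["cx"]+f*c[:,0]/c[:,2],p["cy"]+f*c[:,1]/c[:,2]]
def back(n,uv,z):
    p=P[n];f=200/np.tan(np.radians(p["fov_y"]/2));R=np.array(p["R"]);o=-R.T@p["t"]
    d=R.T@np.array([(uv[0]-p["cx"])/f,(uv[1]-p["cy"])/f,1]);return o+d*(z-o[2])/d[2]
def b2w(b,X):
    X=np.atleast_2d(X);c,s=np.cos(b[2]),np.sin(b[2])
    return np.c_[b[0]+c*X[:,0]-s*X[:,1],b[1]+s*X[:,0]+c*X[:,1],X[:,2]]
E
cat > fit.py <<'E'
from h import *
z=lambda a:np.array(a,float)
tc=z([[68,77],[483,43],[530,527],[107,565]])/3.5+[240,140]-.36
C=np.array([[.15,.13,.1],[.15,-.13,.1],[-.15,-.13,.1],[-.15,.13,.1]])
tb=z([[89,95],[466,63],[510,509],[122,544]])/3.5+[240,140]-.36
sb=z([[538,89],[733,361],[138,525],[42,192]])/3.8+[190,145]-.37
def r(p):
    B=C.copy();B[:,0]-=np.sign(C[:,0])*p[3];B[:,1]-=np.sign(C[:,1])*p[3]
    return np.r_[proj("top",b2w(p,C))-tc,proj("top",b2w(p,B))-tb,proj("side",b2w(p,B))-sb].ravel()
s=least_squares(r,[.55,0,0,.012]);print(s.x);print(np.round(s.fun.reshape(-1,2),1))
b=s.x[:3];np.save("b.npy",b)
for n,X in dict(gate=[0,-.045,.1],lever=[0,-.045,.162],lock=[.022,.075,.15],tip=[.022,-.085,.108]).items():
    w=b2w(b,X);print(n,w.round(4),proj("top",w).round(1),((proj("top",w)-[240,140]+.36)*3.5).round(),((proj("side",w)-[190,145]+.37)*3.8).round())
st=robot.read_state();print(Ro.from_rotvec(st["orientation"]).as_matrix().round(3))
E
python3 fit.py
```

```text
[0.53426848 0.02144136 0.10149105 0.01178989]
[[ 0.1  0. ]
 [-0.2 -0.2]
 [ 0.5 -0.3]
 [-0.6 -0. ]
 [-0.1 -0.3]
 [-0.2 -0.2]
 [ 0.2 -0.2]
 [ 0.3 -0.2]
 [-0.2 -0.2]
 [-0.3  0.6]
 [-0.5 -0.1]
 [ 0.1  0.2]]
gate [[ 0.5388 -0.0233  0.1   ]] [[345.3 223.2]] [[370. 292.]] [[397. 332.]]
lever [[ 0.5388 -0.0233  0.162 ]] [[347.4 221.5]] [[377. 286.]] [[394. 230.]]
lock [[0.5486 0.0983 0.15  ]] [[288.  216.2]] [[169. 268.]] [[360.  97.]]
tip [[ 0.5648 -0.0609  0.108 ]] [[363.1 211.2]] [[432. 250.]] [[470. 364.]]
[[ 0.942 -0.001  0.335]
 [-0.335 -0.001  0.942]
 [-0.    -1.    -0.002]]
```

```bash
cat >> h.py <<'E'
def go(X,jaw=None):
    st=robot.read_state();M=Ro.from_rotvec(st["orientation"]).as_matrix();d=M.T@(np.array(X)-st["tool_pos"])
    y=np.arctan2(M[1,2],M[0,2]);print("t",round(st["t"],2),"pos",st["tool_pos"].round(4),"jaw",round(y,4),"F",st["force"].round(1),"op",round(st["opening"],4))
    print("  delta",d.round(4),"yaw",None if jaw is None else round(y-jaw,4))
b=np.load("b.npy") if __import__("os").path.exists("b.npy") else None
def box(x,y,z): return b2w(b,[x,y,z])[0]
E
python3 - <<'E'
from h import *
X=box(.022,.075,.2); go(X,b[2])
# stamp, lever top
u=lambda a:np.array(a)/3.5+[240,140]-.36
c,s=np.cos(b[2]),np.sin(b[2]);Rb=np.array([[c,s],[-s,c]])
for n,a,z in(("stampfoot",(422,90),.115),("stamptop",(430,70),.155),("levertop",(402,284),.185),("barR",(221,265),.16),("barL",(115,271),.16),("tip",(430,248),.112),("pack",(262,470),.122)):
    w=back("top",u(a),z);print(n,w.round(3),(Rb@(w[:2]-b[:2])).round(3))
E
```

```text
t 0.1 pos [0.2009 0.5649 0.2257] jaw 1.229 F [0.1 0.7 0.2] op 0.0928
  delta [ 0.4839  0.0262 -0.323 ] yaw 1.1275
stampfoot [ 0.663 -0.054  0.115] [ 0.121 -0.088]
stamptop [ 0.668 -0.054  0.155] [ 0.126 -0.089]
levertop [ 0.539 -0.036  0.185] [-0.001 -0.058]
barR [0.55  0.068 0.16 ] [0.02  0.044]
barL [0.546 0.129 0.16 ] [0.022 0.106]
tip [ 0.566 -0.059  0.112] [ 0.023 -0.083]
pack [0.431 0.042 0.122] [-0.101  0.031]
```

carry_out:
  increments:
    - {"linear": [0.04, 0, -0.027], "yaw": 0.1}
    - {"linear": [0.085, 0, -0.057], "yaw": 0.22}
    - {"linear": [0.13, 0, -0.087], "yaw": 0.34}
    - {"linear": [0.175, 0, -0.117], "yaw": 0.46}
    - {"linear": [0.22, 0, -0.147], "yaw": 0.58}
  gripper: 0.6
  newtons: 30

```text
t: 0.72
tool_pos: [0.3594, 0.351, 0.2255]
orientation: [-1.45, 0.722, -0.722]
force: [0.3, 0.7, 1.0]
opening: 0.0559
```

```bash
python3 -c "
from h import *
go(box(.022,.075,.2),b[2])"
```

```text
t 0.72 pos [0.3594 0.351  0.2255] jaw 0.6453 F [0.3 0.7 1. ] op 0.0559
  delta [ 0.3156  0.0258 -0.0008] yaw 0.5438
```

carry_out:
  increments:
    - {"linear": [0.05, 0, 0], "yaw": 0.1}
    - {"linear": [0.105, 0, 0], "yaw": 0.2}
    - {"linear": [0.16, 0, 0], "yaw": 0.3}
    - {"linear": [0.215, 0, 0], "yaw": 0.4}
    - {"linear": [0.27, 0, 0], "yaw": 0.5}

```text
t: 1.35
tool_pos: [0.5225, 0.1336, 0.2255]
orientation: [-1.275, 1.104, -1.104]
force: [0.2, 0.5, 0.3]
opening: 0.0558
```

```bash
python3 -c "
from h import *
go(box(.022,.075,.2),b[2])"
```

```text
t 1.35 pos [0.5225 0.1336 0.2255] jaw 0.1419 F [0.2 0.5 0.3] op 0.0558
  delta [0.0386 0.0255 0.0209] yaw 0.0404
```

carry_out:
  increments:
    - {"linear": [0.02, 0.01, 0.0105], "yaw": 0.02}
    - {"linear": [0.0386, 0.0255, 0.0209], "yaw": 0.04}
    - {"linear": [0.0386, 0.0255, 0.0209], "yaw": 0.04}
    - {"linear": [0.0386, 0.0255, 0.0209], "yaw": 0.04}

```text
t: 1.85
tool_pos: [0.548, 0.099, 0.1996]
orientation: [-1.259, 1.134, -1.133]
force: [0.2, 0.3, 0.2]
opening: 0.0559
```

```bash
python3 -c "
from h import *
go(box(.022,.075,.140),b[2])"
```

```text
t 1.85 pos [0.548  0.099  0.1996] jaw 0.1028 F [0.2 0.3 0.2] op 0.0559
  delta [0.0007 0.0596 0.0006] yaw 0.0013
```

carry_out:
  increments:
    - {"linear": [0.0007, 0.025, 0.0006], "yaw": 0}
    - {"linear": [0.0007, 0.05, 0.0006], "yaw": 0}
    - {"linear": [0.0007, 0.059, 0.0006], "yaw": 0}
    - {"linear": [0.0007, 0.059, 0.0006], "yaw": 0}

```text
t: 2.35
tool_pos: [0.5482, 0.099, 0.1407]
orientation: [-1.26, 1.134, -1.132]
force: [-0.6, 0.9, 0.4]
opening: 0.0557
```

carry_out:
  increments:
    - {"linear": [0, 0, 0], "yaw": 0}
    - {"linear": [0, 0, 0], "yaw": 0}
    - {"linear": [0, 0, 0], "yaw": 0}
    - {"linear": [0, 0, 0], "yaw": 0}
  gripper: 0.0
  newtons: 30

```text
t: 2.85
tool_pos: [0.5483, 0.0989, 0.141]
orientation: [-1.259, 1.134, -1.132]
force: [-0.0, 0.8, 0.2]
opening: 0.0205
```

```bash
python3 -c "
from h import *
go(box(.022,.075,.164),b[2])
import cv2
cv2.imwrite('pics/s1.png',robot.read_camera('side'))"
```

```text
t 2.85 pos [0.5483 0.0989 0.141 ] jaw 0.1038 F [-0.   0.8  0.2] op 0.0205
  delta [ 0.0007 -0.023   0.0001] yaw 0.0023
```

View pics/s1.png

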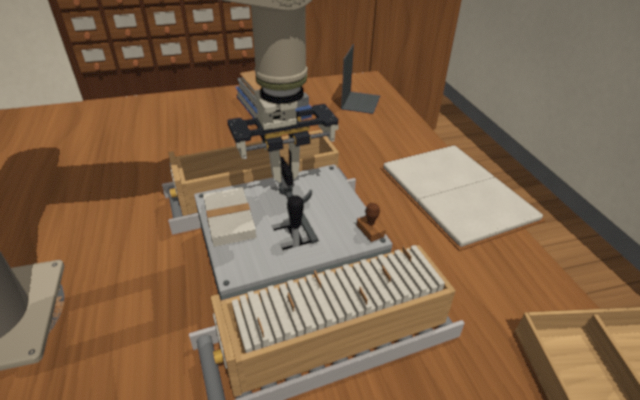

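The fingers straddle the T-bar (around pixel 287,172) and are still closing (opening 20 mm).

carry_out:
  increments:
    - {"linear": [0, 0, 0], "yaw": 0}
    - {"linear": [0, 0, 0], "yaw": 0}
    - {"linear": [0, 0, 0], "yaw": 0}

```text
t: 3.28
tool_pos: [0.5481, 0.0989, 0.1408]
orientation: [-1.26, 1.134, -1.132]
force: [-1.9, -0.8, 2.1]
opening: 0.0145
```

carry_out:
  increments:
    - {"linear": [0, -0.006, 0], "yaw": 0}
    - {"linear": [0, -0.012, 0], "yaw": 0}
    - {"linear": [0, -0.018, 0], "yaw": 0}
    - {"linear": [0, -0.018, 0], "yaw": 0}
    - {"linear": [0, -0.018, 0], "yaw": 0}

```text
t: 3.9
tool_pos: [0.5482, 0.0989, 0.1596]
orientation: [-1.26, 1.134, -1.132]
force: [-3.3, -1.1, 2.1]
opening: 0.0151
```

```bash
python3 -c "
from h import *
go(box(.022,.075,.164),b[2]+1.28)
import cv2
cv2.imwrite('pics/s2.png',robot.read_camera('side'))"
```

```text
t 3.9 pos [0.5482 0.0989 0.1596] jaw 0.1038 F [-3.3 -1.1  2.1] op 0.0151
  delta [ 0.0007 -0.0044  0.0003] yaw -1.2777
```

View pics/s2.png

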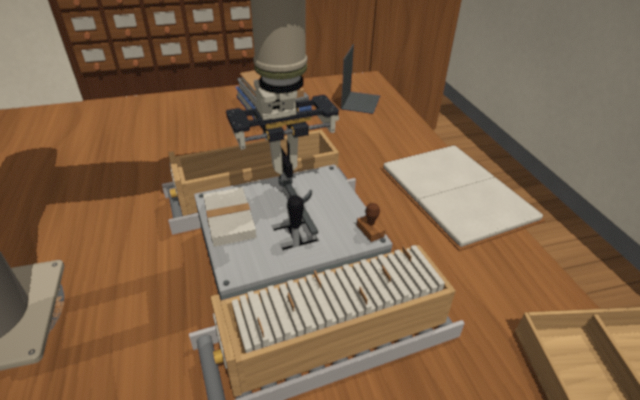

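The T-bar followed the fingers up (opening 15 mm, about 19 mm rise) and the arm now stands clear of the plate. Next is the counter-clockwise turn.

carry_out:
  increments:
    - {"linear": [0, 0, 0], "yaw": -0.08}
    - {"linear": [0, 0, 0], "yaw": -0.18}
    - {"linear": [0, 0, 0], "yaw": -0.28}
    - {"linear": [0, 0, 0], "yaw": -0.38}
    - {"linear": [0, 0, 0], "yaw": -0.48}

```text
t: 4.58
tool_pos: [0.5477, 0.0987, 0.1595]
orientation: [-1.435, 0.769, -0.765]
force: [-4.6, -1.3, 2.0]
opening: 0.015
```

```bash
python3 -c "
from h import *
go(box(.022,.075,.1596),b[2]+1.28)
print(robot.read_state()['wrist_torque'].round(2))
import cv2
a=robot.read_camera('side')[145:295,190:395]
cv2.imwrite('pics/s3.png',cv2.resize(a,None,fx=3.5,fy=3.5))"
```

```text
t 4.58 pos [0.5477 0.0987 0.1595] jaw 0.587 F [-4.6 -1.3  2. ] op 0.015
  delta [ 0.0008 -0.0001  0.0004] yaw -0.7945
[-0.26  1.   -0.04]
```

View pics/s3.png

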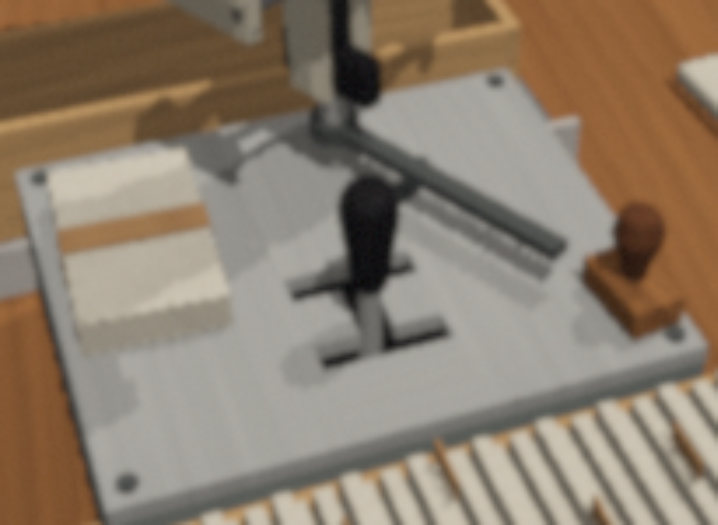

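The arm has turned about 0.48 rad. It is over the rib and clear of the stamp, so I'll keep turning.

carry_out:
  increments:
    - {"linear": [0.0008, 0, 0.0004], "yaw": -0.1}
    - {"linear": [0.0008, 0, 0.0004], "yaw": -0.2}
    - {"linear": [0.0008, 0, 0.0004], "yaw": -0.3}
    - {"linear": [0.0008, 0, 0.0004], "yaw": -0.4}
    - {"linear": [0.0008, 0, 0.0004], "yaw": -0.5}

```text
t: 5.25
tool_pos: [0.5475, 0.0982, 0.1592]
orientation: [-1.542, 0.379, -0.37]
force: [-6.8, -1.3, 2.8]
opening: 0.0147
```

carry_out:
  increments:
    - {"linear": [0, 0, 0], "yaw": -0.1}
    - {"linear": [0, 0, 0], "yaw": -0.2}
    - {"linear": [0, 0, 0], "yaw": -0.29}
    - {"linear": [0, 0, 0], "yaw": -0.31}
    - {"linear": [0, 0, 0], "yaw": -0.31}

```text
t: 5.88
tool_pos: [0.5472, 0.098, 0.1592]
orientation: [-1.57, 0.139, -0.128]
force: [-4.9, -1.7, 1.3]
opening: 0.0148
```

```bash
python3 -c "
from h import *
go(box(.022,.075,.1407),b[2]+1.28)
print(robot.read_state()['wrist_torque'].round(2))
import cv2
a=robot.read_camera('side')[125:295,190:395]
cv2.imwrite('pics/s4.png',cv2.resize(a,None,fx=3.5,fy=3.5))"
```

```text
t 5.88 pos [0.5472 0.098  0.1592] jaw 1.4008 F [-4.9 -1.7  1.3] op 0.0148
  delta [0.0014 0.0185 0.0006] yaw 0.0193
[-0.36  0.9  -0.12]
```

View pics/s4.png

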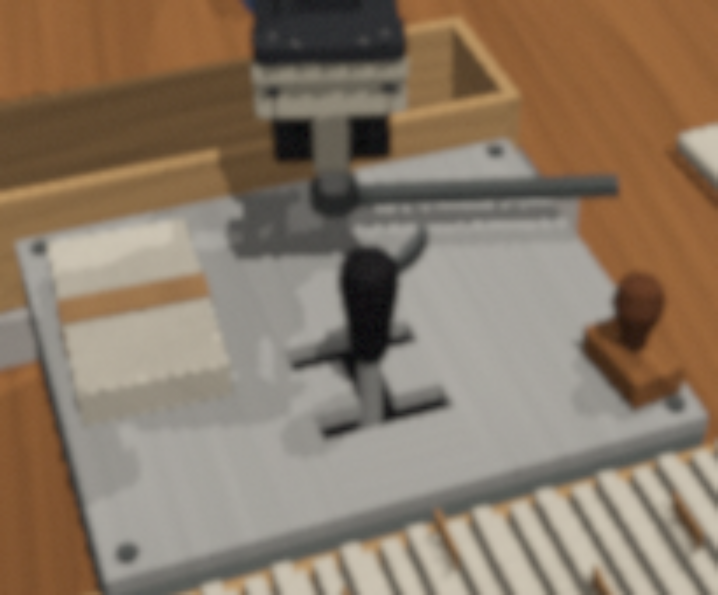

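carry_out:
  increments:
    - {"linear": [0.001, 0.006, 0.0005], "yaw": 0}
    - {"linear": [0.001, 0.012, 0.0005], "yaw": 0}
    - {"linear": [0.001, 0.018, 0.0005], "yaw": 0}
    - {"linear": [0.001, 0.021, 0.0005], "yaw": 0}
    - {"linear": [0.001, 0.021, 0.0005], "yaw": 0}

```text
t: 6.55
tool_pos: [0.548, 0.098, 0.1405]
orientation: [-1.57, 0.141, -0.131]
force: [-14.6, -3.7, 18.6]
opening: 0.0144
```

```bash
python3 -c "
from h import *
go(box(.022,.075,.1407),b[2]+1.28)
import cv2
a=robot.read_camera('side')[125:295,190:395]
cv2.imwrite('pics/s5.png',cv2.resize(a,None,fx=3.5,fy=3.5))"
```

```text
t 6.55 pos [0.548  0.098  0.1405] jaw 1.3977 F [-14.6  -3.7  18.6] op 0.0144
  delta [ 0.0005 -0.0002  0.0004] yaw 0.0162
```

View pics/s5.png

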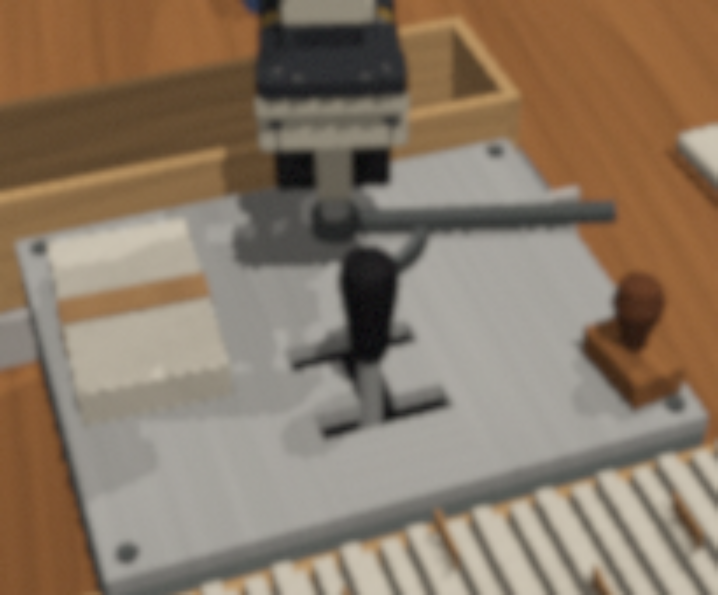

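The knob is down against its stop (18.6 N, same height as before the pull) and the arm points forward, clear of the gate. I'll release it and rise.

carry_out:
  increments:
    - {"linear": [0, 0, 0], "yaw": 0}
    - {"linear": [0, 0, 0], "yaw": 0}
    - {"linear": [0, 0, 0], "yaw": 0}
    - {"linear": [0, 0, 0], "yaw": 0}
  gripper: 0.5

```text
t: 7.1
tool_pos: [0.548, 0.0981, 0.1402]
orientation: [-1.57, 0.142, -0.131]
force: [-0.5, -0.1, -1.2]
opening: 0.0456
```

carry_out:
  increments:
    - {"linear": [0, -0.03, 0], "yaw": 0}
    - {"linear": [0, -0.08, 0], "yaw": 0}
    - {"linear": [0, -0.085, 0], "yaw": 0.1}
    - {"linear": [0, -0.085, 0], "yaw": 0.25}
    - {"linear": [0, -0.085, 0], "yaw": 0.4}

```text
t: 7.72
tool_pos: [0.5487, 0.0984, 0.2253]
orientation: [-1.527, 0.458, -0.449]
force: [-0.1, -0.4, 0.8]
opening: 0.0466
```

```bash
python3 - <<'E'
from h import *
import cv2
I=robot.read_camera('side');a=I[125:295,190:395]
cv2.imwrite('pics/s6.png',cv2.resize(a,None,fx=3.5,fy=3.5))
go(box(-.004,-.056,.235),b[2])
for t in(1.17,1.28):
  for dz in(0,.008):
    w=box(.022+.16*np.sin(t),.075-.16*np.cos(t),.108+dz);print(t,dz,((proj("side",w)-[190,125]+.36)*3.5).round())
E
```

```text
t 7.78 pos [0.5486 0.0984 0.2252] jaw 0.9849 F [-0.3  0.  -0.6] op 0.0467
  delta [ 0.063  -0.0094 -0.1179] yaw 0.8834
1.17 0 [[617. 229.]]
1.17 0.008 [[618. 218.]]
1.28 0 [[614. 210.]]
1.28 0.008 [[615. 199.]]
```

View pics/s6.png

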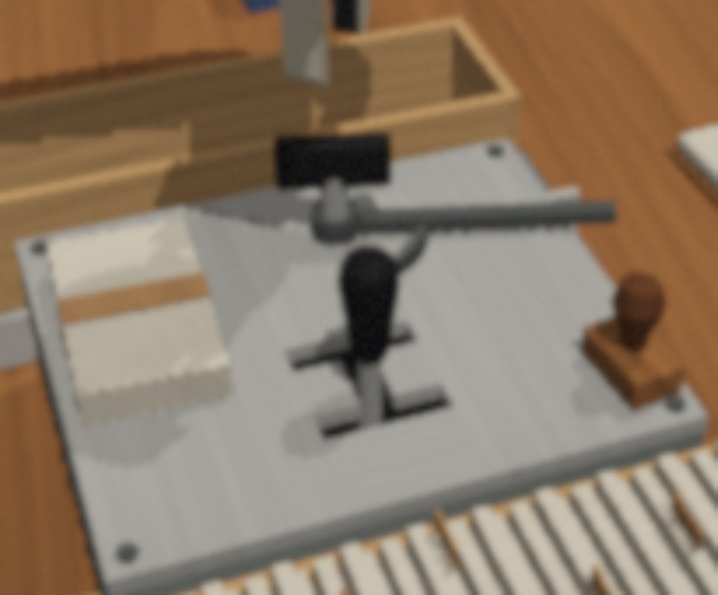

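The arm tip is at (614,211). That matches the prediction for a turn of 1.28 pressed in (614,210), so the lock is done. Next I'll move above the lever.

carry_out:
  increments:
    - {"linear": [0.01, -0.01, -0.02], "yaw": 0.12}
    - {"linear": [0.025, -0.01, -0.05], "yaw": 0.28}
    - {"linear": [0.045, -0.01, -0.08], "yaw": 0.44}
    - {"linear": [0.06, -0.01, -0.11], "yaw": 0.6}
    - {"linear": [0.063, -0.01, -0.118], "yaw": 0.75}
  gripper: 0.7

```text
t: 8.4
tool_pos: [0.5357, -0.0367, 0.2354]
orientation: [-1.316, 1.042, -1.036]
force: [-0.6, 0.5, 0.7]
opening: 0.065
```

```bash
python3 - <<'E'
from h import *
import cv2
cv2.imwrite('pics/t7.png',cv2.resize(robot.read_camera('top')[140:310,240:410],None,fx=3.5,fy=3.5))
go(box(-.001,-.057,.161),b[2])
E
```

```text
t 8.45 pos [ 0.5357 -0.0368  0.2354] jaw 0.2229 F [ 0.1 -1.2  0.2] op 0.0648
  delta [-0.0008  0.0744  0.0042] yaw 0.1214
```

View pics/t7.png

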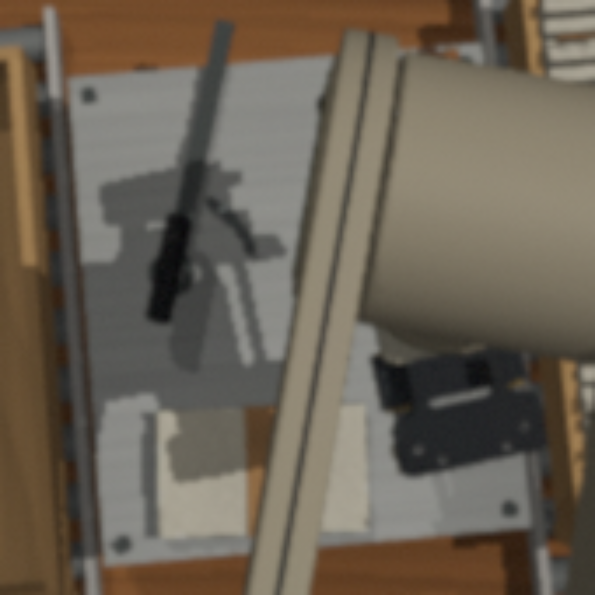

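The robot's own arm hides the lever in the top view. The lock bar and arm look right. Now I'll turn and descend around the handle.

carry_out:
  increments:
    - {"linear": [-0.001, 0.0, 0.004], "yaw": 0.12}
    - {"linear": [-0.001, 0.02, 0.004], "yaw": 0.12}
    - {"linear": [-0.001, 0.045, 0.004], "yaw": 0.12}
    - {"linear": [-0.001, 0.07, 0.004], "yaw": 0.12}
    - {"linear": [-0.001, 0.074, 0.004], "yaw": 0.12}

```text
t: 9.07
tool_pos: [0.5366, -0.0345, 0.1578]
orientation: [-1.269, 1.138, -1.125]
force: [0.1, -0.1, -0.4]
opening: 0.0656
```

```bash
python3 - <<'E'
from h import *
import cv2
cv2.imwrite('pics/s8.png',cv2.resize(robot.read_camera('side')[125:295,190:395],None,fx=3.5,fy=3.5))
go(box(-.001,-.057,.161),b[2])
E
```

```text
t 9.12 pos [ 0.5373 -0.0346  0.1589] jaw 0.1068 F [ 0.2 -1.2  0.3] op 0.0649
  delta [ 0.0009 -0.0021  0.0016] yaw 0.0053
```

View pics/s8.png

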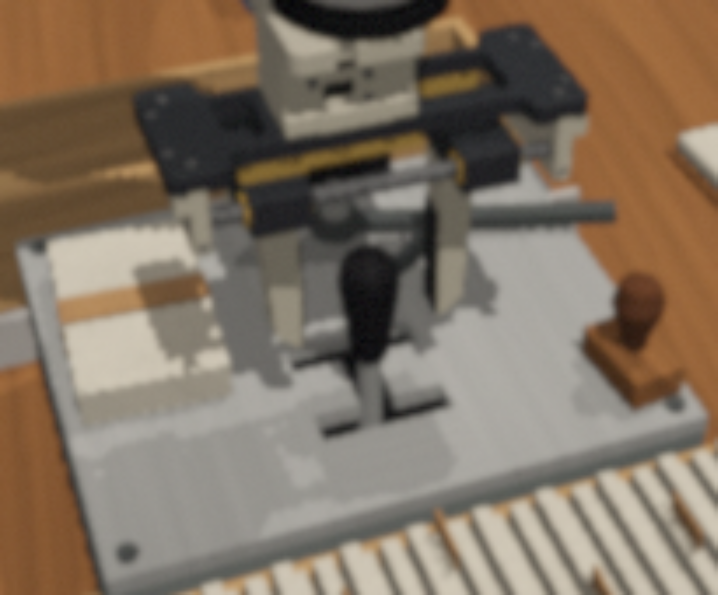

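carry_out:
  increments:
    - {"linear": [0.001, 0, 0.001], "yaw": 0}
    - {"linear": [0.001, 0, 0.001], "yaw": 0}
    - {"linear": [0.001, 0, 0.001], "yaw": 0}
    - {"linear": [0.001, 0, 0.001], "yaw": 0}
    - {"linear": [0.001, 0, 0.001], "yaw": 0}
  gripper: 0.0
  newtons: 12

```text
t: 9.75
tool_pos: [0.5385, -0.0356, 0.1594]
orientation: [-1.267, 1.137, -1.127]
force: [-1.7, 0.1, 2.3]
opening: 0.0288
```

```bash
python3 - <<'E'
from h import *
go(box(-.001,-.092,.156),b[2])
E
```

```text
t 9.75 pos [ 0.5385 -0.0356  0.1594] jaw 0.1068 F [-1.7  0.1  2.3] op 0.0288
  delta [0.0348 0.0034 0.0004] yaw 0.0053
```

carry_out:
  increments:
    - {"linear": [0.009, 0.001, 0], "yaw": 0}
    - {"linear": [0.018, 0.003, 0], "yaw": 0}
    - {"linear": [0.027, 0.005, 0], "yaw": 0}
    - {"linear": [0.036, 0.007, 0], "yaw": 0}
    - {"linear": [0.037, 0.007, 0], "yaw": 0}

```text
t: 10.38
tool_pos: [0.5422, -0.0733, 0.1517]
orientation: [-1.267, 1.138, -1.127]
force: [-0.7, -0.4, -1.1]
opening: 0.0288
```

```bash
python3 - <<'E'
from h import *
import cv2
cv2.imwrite('pics/s9.png',cv2.resize(robot.read_camera('side')[125:295,190:395],None,fx=3.5,fy=3.5))
go(box(-.001,-.092,.156),b[2])
for c in(-.27,-.3,-.33): print(c,[((proj("side",box(0,-.045+r*np.sin(c),.012+r*np.cos(c)))-[190,125]+.36)*3.5).round() for r in(.088,.112,.165)])
E
```

```text
t 10.43 pos [ 0.5421 -0.0731  0.1518] jaw 0.106 F [-0.2 -1.1 -1. ] op 0.0291
  delta [-0.0028 -0.0042  0.0007] yaw 0.0045
-0.27 [array([[380., 411.]]), array([[384., 385.]]), array([[392., 324.]])]
-0.3 [array([[382., 415.]]), array([[386., 391.]]), array([[396., 333.]])]
-0.33 [array([[384., 420.]]), array([[388., 397.]]), array([[399., 342.]])]
```

View pics/s9.png

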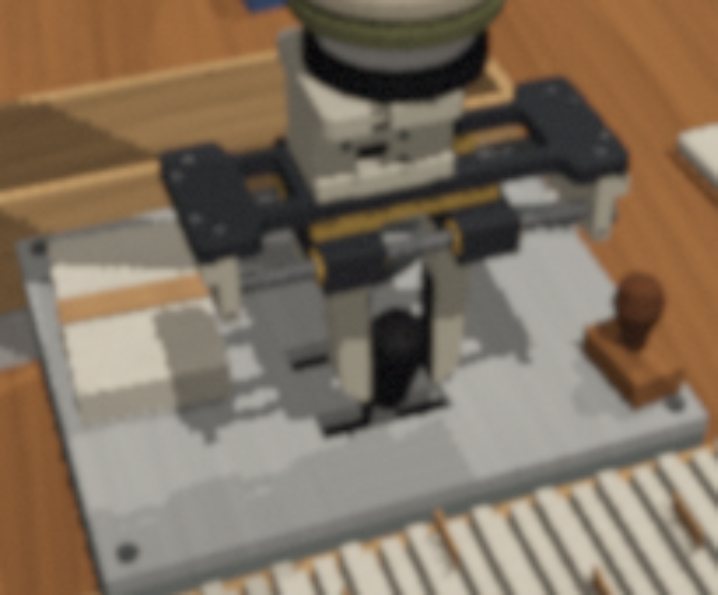

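The handle is held at about (398,335), which matches cross ≈ −0.30. I'll release, rise, go behind it with the fingers shut and push forward, keeping the front finger away from the stamp.

carry_out:
  increments:
    - {"linear": [0, 0, 0], "yaw": 0}
    - {"linear": [0, 0, 0], "yaw": 0}
    - {"linear": [0, 0, 0], "yaw": 0}
    - {"linear": [0, -0.03, 0], "yaw": 0}
    - {"linear": [0, -0.07, 0], "yaw": 0}
  gripper: 0.6

```text
t: 11.05
tool_pos: [0.542, -0.0725, 0.2213]
orientation: [-1.269, 1.14, -1.125]
force: [0.4, -0.8, -0.2]
opening: 0.0558
```

carry_out:
  increments:
    - {"linear": [0, -0.01, -0.02], "yaw": 0}
    - {"linear": [0, -0.01, -0.05], "yaw": 0}
    - {"linear": [0, -0.01, -0.07], "yaw": 0}
    - {"linear": [0, -0.01, -0.07], "yaw": 0}
    - {"linear": [0, -0.01, -0.07], "yaw": 0}
  gripper: 0.0

```text
t: 11.68
tool_pos: [0.4731, -0.0798, 0.2325]
orientation: [-1.269, 1.139, -1.125]
force: [0.2, -0.5, -0.5]
opening: 0.0101
```

```bash
python3 - <<'E'
from h import *
import cv2
cv2.imwrite('pics/s10.png',cv2.resize(robot.read_camera('side')[125:295,190:395],None,fx=3.5,fy=3.5))
go(box(-.065,-.088,.145),b[2])
E
```

```text
t 11.72 pos [ 0.4732 -0.0798  0.2324] jaw 0.1065 F [0.4 0.2 0.1] op 0.0063
  delta [-0.0066  0.0873  0.0073] yaw 0.005
```

View pics/s10.png

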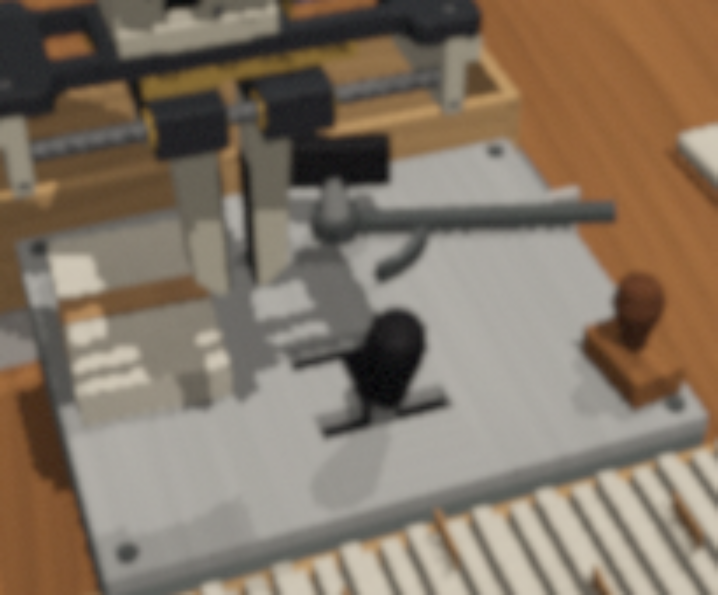

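carry_out:
  increments:
    - {"linear": [-0.0066, 0.02, 0.007], "yaw": 0.005}
    - {"linear": [-0.0066, 0.045, 0.007], "yaw": 0.005}
    - {"linear": [-0.0066, 0.07, 0.007], "yaw": 0.005}
    - {"linear": [-0.0066, 0.087, 0.007], "yaw": 0.005}
    - {"linear": [-0.0066, 0.087, 0.007], "yaw": 0.005}

```text
t: 12.35
tool_pos: [0.4775, -0.0724, 0.1438]
orientation: [-1.268, 1.146, -1.127]
force: [-1.2, 0.1, -0.1]
opening: 0.0002
```

carry_out:
  increments:
    - {"linear": [0, 0, 0.01], "yaw": 0}
    - {"linear": [0, 0, 0.02], "yaw": 0}
    - {"linear": [0, 0, 0.03], "yaw": 0}
    - {"linear": [0, 0, 0.04], "yaw": 0}
    - {"linear": [0, 0, 0.05], "yaw": 0}

```text
t: 12.98
tool_pos: [0.5279, -0.0673, 0.1431]
orientation: [-1.268, 1.146, -1.127]
force: [-2.0, 0.6, 1.9]
opening: 0.0004
```

```bash
python3 - <<'E'
from h import *
import cv2
cv2.imwrite('pics/s11.png',cv2.resize(robot.read_camera('side')[125:295,190:395],None,fx=3.5,fy=3.5))
go(box(.023,-.088,.145),b[2])
E
```

```text
t 13.03 pos [ 0.5288 -0.0671  0.1431] jaw 0.1017 F [-1.9 -1.3  0.4] op 0.0003
  delta [ 0.0004 -0.0025  0.0374] yaw 0.0002
```

View pics/s11.png

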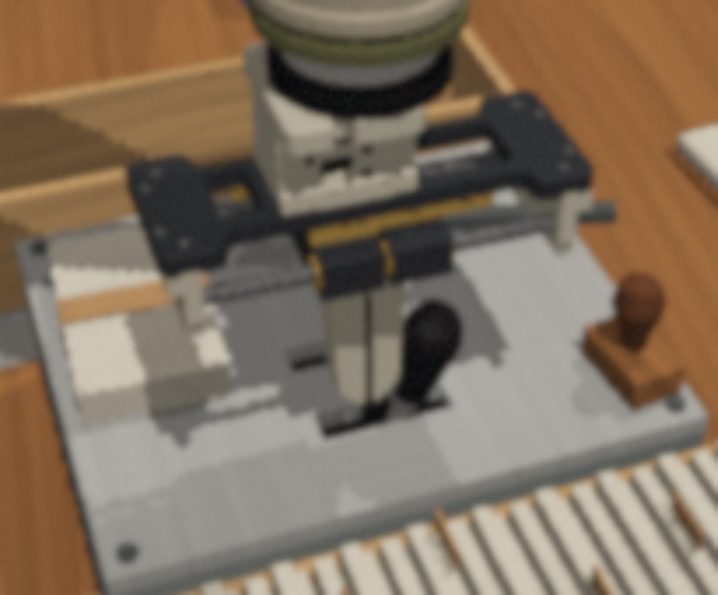

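The lever is moving forward in the right-hand slot at about 2 N. Going on until it meets the stop.

carry_out:
  increments:
    - {"linear": [0, -0.001, 0.008], "yaw": 0}
    - {"linear": [0, -0.001, 0.016], "yaw": 0}
    - {"linear": [0, -0.001, 0.022], "yaw": 0}
    - {"linear": [0, -0.001, 0.027], "yaw": 0}
    - {"linear": [0, -0.001, 0.031], "yaw": 0}

```text
t: 13.65
tool_pos: [0.5587, -0.064, 0.1431]
orientation: [-1.27, 1.147, -1.125]
force: [-13.5, -1.9, 3.5]
opening: 0.0006
```

```bash
python3 - <<'E'
from h import *
import cv2
cv2.imwrite('pics/s12.png',cv2.resize(robot.read_camera('side')[125:295,190:395],None,fx=3.5,fy=3.5))
go(box(.023,-.088,.145),b[2])
E
```

```text
t 13.7 pos [ 0.5586 -0.064   0.1431] jaw 0.1016 F [-7.9  0.1  2.4] op 0.0004
  delta [ 0.0005 -0.002   0.0074] yaw 0.0002
```

View pics/s12.png

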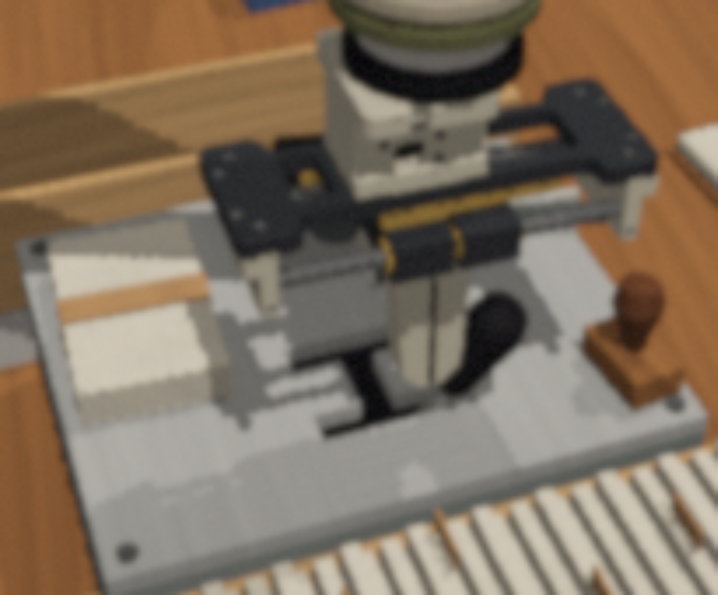

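Force has risen to 13.5 N. One more small push will confirm whether this is the stop.

carry_out:
  increments:
    - {"linear": [0, 0, 0.003], "yaw": 0}
    - {"linear": [0, 0, 0.005], "yaw": 0}
    - {"linear": [0, 0, 0.005], "yaw": 0}

```text
t: 14.08
tool_pos: [0.5599, -0.064, 0.1428]
orientation: [-1.276, 1.154, -1.121]
force: [-23.6, -1.7, 11.8]
opening: 0.0004
```

carry_out:
  increments:
    - {"linear": [0, 0, -0.01], "yaw": 0}
    - {"linear": [0, 0, -0.03], "yaw": 0}
    - {"linear": [0, -0.03, -0.06], "yaw": 0}
    - {"linear": [0, -0.08, -0.08], "yaw": 0}
    - {"linear": [0, -0.12, -0.1], "yaw": 0}

```text
t: 14.7
tool_pos: [0.4637, -0.074, 0.2679]
orientation: [-1.275, 1.152, -1.123]
force: [0.9, 0.4, -0.2]
opening: 0.0005
```

carry_out:
  increments:
    - {"linear": [0, -0.02, -0.04], "yaw": 0}
    - {"linear": [-0.04, -0.04, -0.05], "yaw": 0}
    - {"linear": [-0.09, -0.04, -0.05], "yaw": 0}
    - {"linear": [-0.14, -0.04, -0.05], "yaw": 0}
    - {"linear": [-0.19, -0.04, -0.05], "yaw": 0}

```text
t: 15.32
tool_pos: [0.3958, 0.1116, 0.31]
orientation: [-1.272, 1.15, -1.125]
force: [1.6, -0.9, -0.6]
opening: 0.0007
```

```bash
python3 - <<'E'
from h import *
import cv2
S=robot.read_camera('side');cv2.imwrite('pics/s13.png',cv2.resize(S[125:295,190:395],None,fx=3.5,fy=3.5))
T=robot.read_camera('top');cv2.imwrite('pics/t13.png',cv2.resize(T[110:340,180:480],None,fx=2.5,fy=2.5))
go(box(.023,-.088,.145),b[2])
for d in(.2,.25,.29):
  for c in (-.3,):
    r=.165;v=np.array([np.tan(d),np.tan(c),1]);v/=np.linalg.norm(v);w=box(r*v[0],-.045+r*v[1],.012+r*v[2])
    print(d,((proj("side",w)-[190,125]+.36)*3.5).round(),((proj("top",w)-[180,110]+.3)*2.5).round())
E
```

```text
t 15.43 pos [0.3953 0.1139 0.3098] jaw 0.1066 F [-0.5  0.1  0.2] op 0.0004
  delta [0.1951 0.1609 0.1546] yaw 0.0051
0.2 [[459. 321.]] [[474. 236.]]
0.25 [[474. 319.]] [[473. 226.]]
0.29 [[485. 318.]] [[471. 219.]]
```

View pics/s13.png

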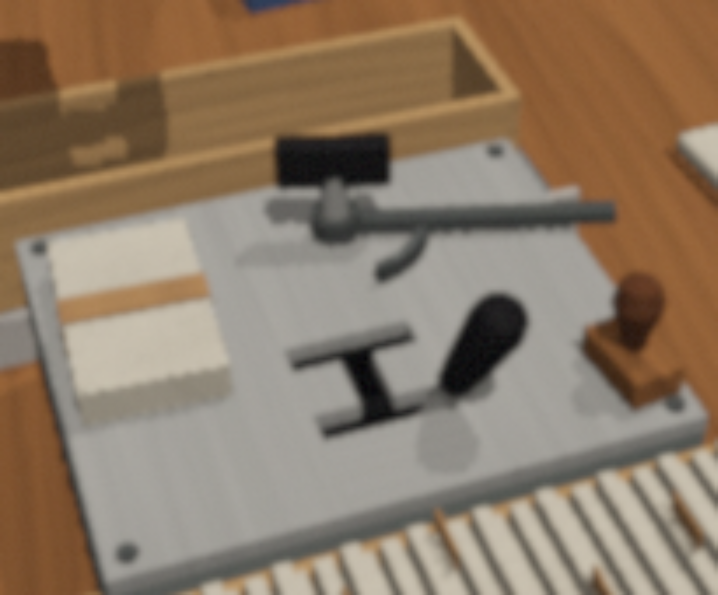

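View pics/t13.png

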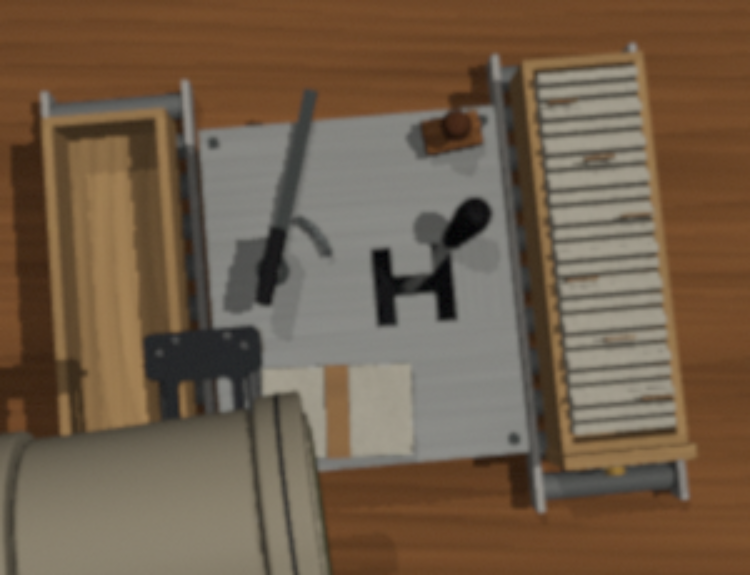

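The lever is home in the right forward slot: its head in the top view is at (470,217), against a predicted (471,219) for drive 0.29. The lock arm is still at its stop, the other objects haven't moved, and the gripper is clear. Handing in.

```bash
python3 -c "
from plant import robot
print(robot.close_job(), robot.read_state()['t'])"
```

```text
the job is handed in; nothing more can be done
the job is handed in; nothing more can be done
```

The drive for the full drawer's track, on the right, is engaged, and I handed the job in at about 15.5 s. I worked in the order asked:
- **Lock:** I pulled the knob up about 19 mm, turned it counter-clockwise to its stop and pressed it back down. The press met 18.6 N with the gripper at its starting height.
- **Lever:** I then moved the lever right across the neutral slot and pushed it forward until it stopped moving, at about 24 N.

**Last checks:**
- **Lock arm:** its tip was at pixel (614,211) in the enlarged side view, against (614,210) predicted for a turn of 1.28 rad, pressed in.
- **Lever head:** it was at about (470,217) in the enlarged top view, against (471,219) predicted for cross −0.30 and drive 0.29.
- **Other objects:** the two drawers, the stamp and the card pack looked unmoved by eye. The robot's arm hid the near part of the empty drawer and a corner of the pack in the final top view.
- **Gripper:** it was clear of everything, with no contact force.

No check failed or disagreed.

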